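Unlock a slide by rolling its knurled wheel, then push the slide home

TASK

The slide carrying the small stone is locked by the big knurled wheel. With a fingertip roll the wheel anticlockwise (seen from above) until the bar on its top has come round to the fixed pointer for the second time, and leave it there; then push the slide by its upright end plate, away from that end, fully home against the end stop. Leave the loose things lying around alone.

Things in the scene. Friction and masses are not known exactly. Their poses are not given: they have to be found in the camera images.
- fixture: grey slide fixture bolted to the bench, base 94 x 270 x 12 mm (x from -47 to 47, y from -125 to 145 mm in its frame). Origin on the bench top straight below the wheel's axis; z up; y along the slide, pointing to the end stop; x across. A bridge 36 mm wide in y (top 46 mm above the bench) spans the slide under the wheel. Apart from the wheel nothing on it is higher than 51 mm.
- wheel_axis (a point): point on the vertical axis of the knurled steel wheel, 61 mm above the bench, half-way up the wheel as first fitted. The rim is 92 mm across over its 24 ribs (3 mm proud, 6 mm wide) and 18 mm thick, from 52 to 70 mm above the bench at joint value 0, a 26 mm hub stands 8 mm higher; the wheel climbs 4.5 mm a turn when loosened. It turns with about 0.05 N m (1 N at the rim) and stays where it is left. The point itself is fixed.
- wheel (a joint): angle of the wheel, rad, growing anticlockwise seen from above (loosening). At 0, 6.28 and 12.57 the dark raised bar on its top (28 x 5 mm, between hub and rim) points at the pointer. It starts 0.6 to 2.4 past the pointer; the pointer is met the first time at 6.28, the second time at 12.57. A pin below the wheel locks the slide until about 1.6 turns (9.8).
- pointer (a point): top of the small steel pin (7 mm) on a tongue beside the wheel, the fixed pointer: 62 mm from the wheel's axis on the fixture's -x side, 51 mm above the bench, lower than the wheel
- push_face (a point): middle of the outer face of the slide's upright aluminium end plate, 36 mm above the bench. The plate is 62 mm wide in the fixture's x, 8 mm thick in y, its top 46 mm above the bench; this outer face looks along the fixture's -y and is pushed along +y. At the start it lies 103 mm from the wheel's axis, when home 53 mm.
- carriage (a joint): travel of the slide along the fixture's +y, m: 0 at the start (locked), 0.050 home against the end stop. Moves with about 3 N when unlocked.
- cork_block: loose cork block 52 x 86 x 30 mm, origin at the centre of its underside; bystander
- scissors: loose scissors with red handles, 83 x 180 x 10 mm, origin at the centre of the underside; bystander
- dresser: loose red-brown dressing stone 29 x 150 x 24 mm, origin at the centre of its underside; bystander

How it is judged (in metres and radians):
On the way:
1. the wheel's bar is at the pointer for the second time, the slide not yet moved (value of joint wheel between 12.016 and 13.116 rad and value of joint carriage below 0.006 m), for 0.2 s.
At the end, for the whole second after the job is handed in: The wheel's bar rests at the pointer for the second time (joint 12.57, within 0.55 rad) and the slide stands within 3 mm of the end stop (value of joint wheel between 12.016 and 13.116 rad and value of joint carriage above 0.047 m and velocity of joint wheel between -0.1 and 0.1 rad/s); the robot touches nothing.
It fails at once if a loose bystander is lifted, carried or pushed more than 20 mm (distance of any of cork_block, scissors, dresser from where it was at the start of the episode above 0.02 m).
It fails at once if the slide is forced past the lock before the wheel has been loosened (value of joint carriage above 0.01 m and value of joint wheel below 11.666 rad).
It also fails if it takes over 64 s, if anything falls off the work surface, if the arm or the gripper's body presses on something with over 40 N, if the wrist force passes 120 N, or if a joint passes its speed limit or range.

ROBOT

A 6-joint arm with a two-finger parallel gripper is mounted at the origin on a cart in front of the work surface, level with it; the furniture and walls round the work are solid. World frame = base frame: x ahead of the robot, y to its left, z up, the work surface at z = 0. Lengths are in m, angles in degrees, forces in N, time in s.
With the tool pointing down it reaches from about 0.375 to 0.9 m from the base axis. Payload 3.1 kg.
Tool frame: the origin (TCP) lies between the finger pads; the fingertips stand 22 mm ahead of it and the grasp point (between the pads) lies 3 mm ahead of it; z points along the fingers, y is the line along which they close (so a half turn about z gives the same grasp; the last joint's range is limited). The gripper opens to 87 mm and grips with 3 to 60 N. Pads are 19 mm wide; open, the fingers measure 117 mm over their backs; the gripper's body (75 mm by 190 mm) begins 51 mm behind the grasp point.
Start: joints at [-77.091, 30.224, 82.088, -0, 67.689, -10.227], TCP at [0.246, -0.575, 0.245] pointing down, gripper open.
Joint ranges: [-176.69, 176.69], [-43.24, 126.21], [12.49, 139.97], [-82, 262], [0, 151.66], [-163.58, 163.58]. Speed limits (degrees/s): [159.86, 159.86, 180, 180, 180, 180].

INTERFACE

Orientations are given as a 3x3 rotation matrix whose columns are the frame's x, y, z axes.
In Python, from rig import bot, capture, search_frame, outline_of, spot_point gives the robot as it stands.
- The arm moves only by the tool jog_arm, never from a script. Its argument "rows" is text: rows parted by semicolons, each of 7 numbers parted by spaces: the opening, from 0 (shut) to 1 (fully open), then the shift along the tool's x, y, z as a fraction of full scale, then the turn, a rotation vector about the tool's x, y, z as a fraction of full scale. A call has 1 to 20 rows; each row is the pose to reach, as a shift and turn from the pose commanded when the call began, along the tool's axes at that moment; what a row does not reach only later rows make up. Full scale, the value 1, is 0.5 m for a shift and pi/4 rad for a turn. A row lasts 1/12 s, in which the tool goes at most 41.7 mm and 7.16 degrees, less where a joint would pass 70% of its speed; a pose out of reach is approached as far as the arm can. A call with a number of a shift or a turn outside -1 to 1 is refused whole. A call with a gripper value outside its range is refused whole. The fingers move at their own pace and stop on an object; the grip force is fixed at half the most. Time passes only in rows, so rows that repeat a pose let the fingers close. It gives the time, the measured TCP pose, the force, the opening and the grip force at its end, in the units of the state.
- bot.read_state(): the state, without advancing time (a new reading comes with each control period).
- capture(name): name is "side" or "top"; returns a dict with "pixels" (400x640x3 uint8, red, green, blue), "fx", "fy", "cx", "cy" (pixels), "distortion" ([k1, k2, p1, p2, k3] as OpenCV has them; the pictures are not rectified), "R" (3x3) and "t" (3): a world point X has camera coordinates R X + t. Camera axes: x right, y down, z forward; pixel columns grow to the right and rows downward; lengths in m; the calibration is good to about 2 mm. A picture is of the moment at which its call begins. There is no depth.
- bot.hand_in(): hands the job in; it is judged then, once.
Trained networks look in a picture, given as the dict that the camera call returned (one of the last four; its "shot" number tells which), for a name from the list of things; names that differ only in an ending like _2 or _b are one class to them, and where a whole thing is asked for, a point or a joint stands for the part that bears it (a point fixed in the world has none). Each returns a list of dicts, best first, with "conf" (0 to 1); they miss things now and then, are a little off and sometimes report something else, mostly with a low value. They report only what shows in the picture. A call takes as long as a camera call.
- search_frame(label, picture): "point" ([x, y, z] in m, in world coordinates, good to about 4 mm: the middle of the surface that is visible of it).
- outline_of(label, picture): "region" (400x640 bool, what is visible of it).
- spot_point(label, picture): "point" ([x, y, z] in m, in world coordinates, good to about 4 mm: a listed point, or the origin of a listed thing).
The state is a dict: "time_s": time; "joint_positions": joint angles; "qvel": joint speeds; "tau": joint torques, N m; "position": TCP position; "tcp_rot": TCP orientation; "force": force on the tool from outside, world axes, zero at the start; "moment": the same for the moment, N m; "opening": opening from 0.0 (shut) to 1.0 (fully open); "grasp_force": force on a finger pad.
Only numpy, scipy, OpenCV 4.12 (cv2) and the standard library are available. Lean on these libraries where they do the work, as an engineer would, in place of code of your own. Each camera call takes 0.05 s, during which the arm holds its last target. There are 200 camera calls.

## Working session

There is one attempt and no reset: what is moved stays moved. The work goes in short steps, Python scripts to look and compute and a tool call to move; the robot and the scene stay as the last step left them, time stands still between calls to the robot, and variables do not carry over. Pictures are saved under pics/ and viewed, at most 10 in all, crops included, and the job is handed in when it is done.

Besides the shell and the picture viewer there is one more tool, called after "Request:" by a JSON object that holds its "op" and its "data". jog_arm: Moves the arm, as the interface text tells. Its arguments: {"type":"object","properties":{"rows":{"type":"string"}},"required":["rows"]}

```bash
mkdir -p pics; ls; python3 - <<'E'
from rig import bot, capture, search_frame, outline_of, spot_point
import cv2,numpy as np
for n in("top","side"):
    p=capture(n); cv2.imwrite(f"pics/{n}0.png",p["pixels"][:,:,::-1])
    print(n,p["R"],p["t"],p["fx"])
    for l in("fixture","wheel_axis","pointer","push_face","cork_block","scissors","dresser"):
        print(l,[(np.round(d["point"],4).tolist(),round(d["conf"],2)) for d in spot_point(l,p)[:2]])
s=bot.read_state();print(s)
E
```

```text
pics
top [[ 0.01526831 -0.9998654  -0.00600553]
 [-0.99793929 -0.01486398 -0.06241978]
 [ 0.06232211  0.0069462  -0.99803192]] [-0.15095549  0.46029143  1.44691108] 380.667827728723
fixture [([0.4669, -0.063, 0.0023], 0.59)]
wheel_axis [([0.4628, -0.0625, 0.0633], 0.71)]
pointer [([0.4044, -0.071, 0.0468], 0.78), ([0.5168, -0.2918, 0.001], 0.25)]
push_face [([0.4818, -0.1656, 0.0417], 0.95)]
cork_block [([0.4659, -0.0632, -0.0044], 0.33)]
scissors [([0.4363, -0.5562, -0.0045], 0.5), ([0.4813, -0.1602, 0.0414], 0.4)]
dresser [([0.4202, 0.1866, -0.0001], 0.68), ([0.4636, -0.061, 0.0646], 0.61)]
side [[ 0.99937932  0.02651558 -0.02319262]
 [-0.00814036 -0.4667238  -0.88436566]
 [-0.03427402  0.88400555 -0.46621827]] [-0.45394316  0.016629    1.53240889] 409.92524193378597
fixture [([0.4674, -0.0614, 0.002], 0.67)]
wheel_axis [([0.4653, -0.0643, 0.0623], 0.8)]
pointer [([0.4061, -0.0717, 0.0502], 0.92)]
push_face [([0.488, -0.1666, 0.0346], 0.59)]
cork_block [([0.5182, -0.2941, 0.0007], 0.75)]
scissors [([0.4306, -0.5549, 0.0011], 0.77)]
dresser [([0.422, 0.185, -0.0033], 0.66)]
{'time_s': 0.8, 'joint_positions': array([-7.70930586e+01,  3.02201465e+01,  8.20888955e+01,  2.53158291e-03,
        6.76896491e+01, -1.02276049e+01]), 'qvel': array([-0.04057566,  0.00660363, -0.01951737, -0.04363455,  0.10404331,
       -0.01455653]), 'tau': array([-4.96309294e-04, -4.39945900e+01, -1.76981217e+01,  6.33419445e-02,
        5.03421715e-02, -1.77872812e-05]), 'position': array([ 0.24558481, -0.57469375,  0.24457779]), 'tcp_rot': array([[ 9.19591361e-01,  3.92876224e-01,  4.49471855e-05],
       [ 3.92876225e-01, -9.19591361e-01, -1.31383812e-05],
       [ 3.61712859e-05,  2.97406224e-05, -9.99999999e-01]]), 'force': array([-0.25277416, -0.43746932, -0.33325653]), 'moment': array([-0.02596424,  0.00408486,  0.00270367]), 'grasp_force': 0.0, 'opening': 0.9980388551307402}
```

```bash
python3 - <<'E'
import cv2
a=cv2.imread("pics/top0.png");b=cv2.imread("pics/side0.png")
cv2.imwrite("pics/v1.png",cv2.resize(a[100:400,150:550],(800,600),interpolation=cv2.INTER_CUBIC))
cv2.imwrite("pics/v2.png",b)
E
```

```text
(no output)
```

View pics/v1.png

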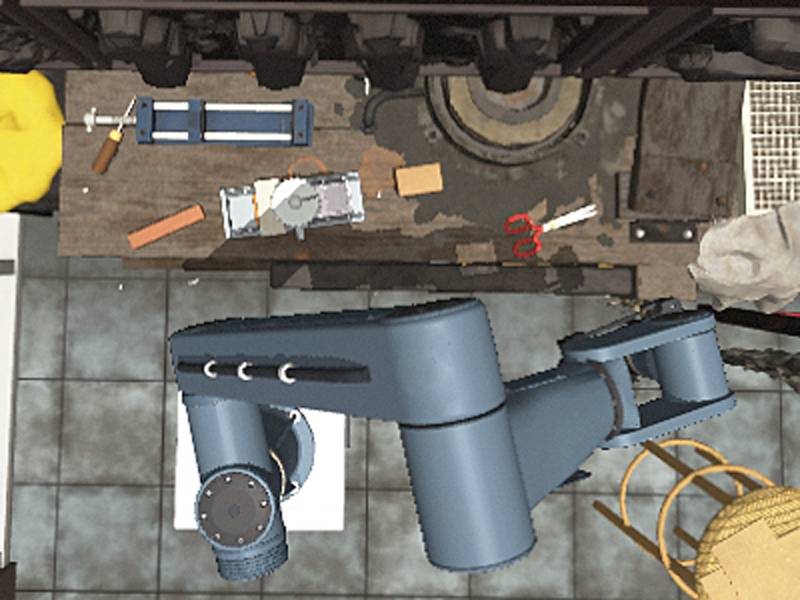

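View pics/v2.png

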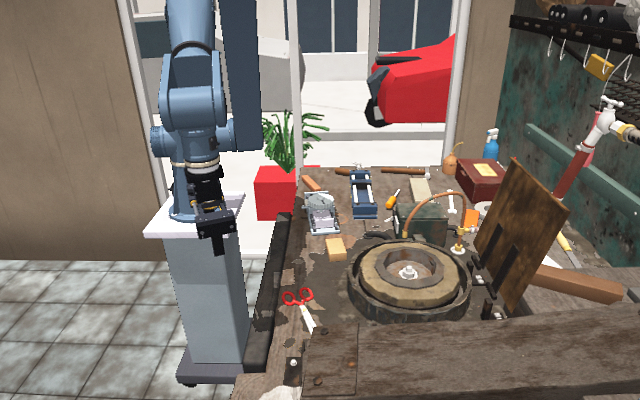

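```bash
python3 - <<'E'
import cv2,numpy as np
a=cv2.imread("pics/top0.png");b=cv2.imread("pics/side0.png")
A=cv2.resize(a[180:220,270:310],(400,400),interpolation=cv2.INTER_CUBIC)
B=cv2.resize(b[185:245,292:352],(400,400),interpolation=cv2.INTER_CUBIC)
cv2.imwrite("pics/v3.png",np.hstack([A,B]))
E
```

```text
(no output)
```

View pics/v3.png

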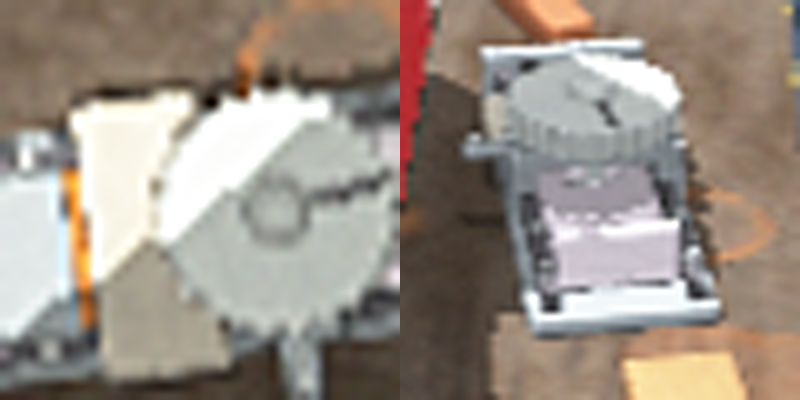

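Request:
{"op": "jog_arm", "data": {"rows": "0 0.2 -0.15 0 0 0 0.1; 0 0.4 -0.3 0.05 0 0 0.2; 0 0.6 -0.5 0.1 0 0 0.302; 0 0.763 -0.605 0.17 0 0 0.302; 0 0.763 -0.605 0.17 0 0 0.302; 0 0.763 -0.605 0.17 0 0 0.302; 0 0.763 -0.605 0.17 0 0 0.302; 0 0.763 -0.605 0.17 0 0 0.302; 0 0.763 -0.605 0.17 0 0 0.302; 0 0.763 -0.605 0.17 0 0 0.302; 0 0.763 -0.605 0.17 0 0 0.302; 0 0.763 -0.605 0.17 0 0 0.302; 0 0.763 -0.605 0.17 0 0 0.302; 0 0.763 -0.605 0.17 0 0 0.302; 0 0.763 -0.605 0.17 0 0 0.302; 0 0.763 -0.605 0.17 0 0 0.302; 0 0.763 -0.605 0.17 0 0 0.302; 0 0.763 -0.605 0.17 0 0 0.302"}}

```text
time_s: 2.3
position: [0.4773, -0.1481, 0.1599]
tcp_rot: [[0.987, 0.163, 0.001], [0.163, -0.987, -0.0], [0.001, 0.001, -1.0]]
force: [-0.8, 0.3, 0.5]
opening: 0.005
grasp_force: 0.0
```

Request:
{"op": "jog_arm", "data": {"rows": "0 0 0 0.08 0 0 0; 0 0 0 0.156 0 0 0; 0 0 0 0.156 0 0 0; 0 0 -0.02 0.156 0 0 0; 0 0 -0.036 0.156 0 0 0; 0 0 -0.036 0.156 0 0 0; 0 0 -0.04 0.156 0 0 0; 0 0 -0.044 0.156 0 0 0; 0 0 -0.046 0.156 0 0 0; 0 0 -0.048 0.156 0 0 0; 0 0 -0.048 0.156 0 0 0; 0 0 -0.048 0.156 0 0 0"}}

```text
time_s: 3.3
position: [0.4737, -0.123, 0.0818]
tcp_rot: [[0.986, 0.166, 0.001], [0.166, -0.986, -0.0], [0.0, 0.0, -1.0]]
force: [-0.6, -0.6, -0.5]
opening: 0.006
grasp_force: 0.0
```

```bash
python3 - <<'E'
from rig import capture
import cv2,numpy as np
b=capture("side")["pixels"][:,:,::-1];a=capture("top")["pixels"][:,:,::-1]
B=cv2.resize(b[180:250,287:357],(400,400),interpolation=cv2.INTER_CUBIC)
A=cv2.resize(a[165:235,260:330],(400,400),interpolation=cv2.INTER_CUBIC)
cv2.imwrite("pics/v4.png",np.hstack([A,B]))
E
```

```text
(no output)
```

View pics/v4.png

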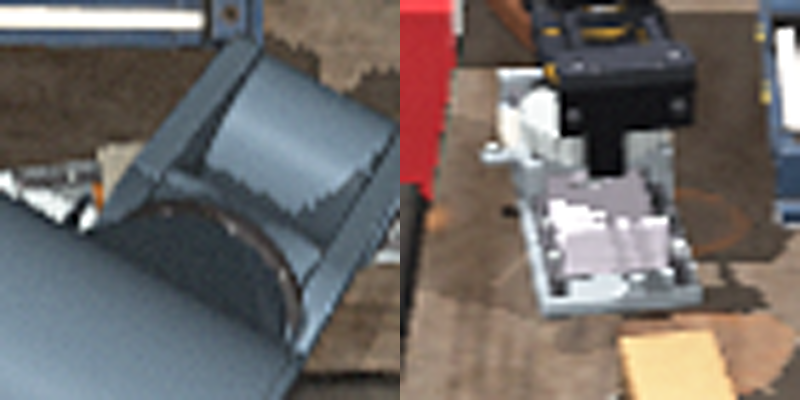

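Request:
{"op": "jog_arm", "data": {"rows": "0 0 -0.002 0 0 0 0; 0 0 -0.004 0 0 0 0; 0 0 -0.006 0 0 0 0; 0 0 -0.006 0 0 0 0; 0 0 -0.006 0 0 0 0"}}

```text
time_s: 3.82
position: [0.473, -0.1199, 0.0815]
tcp_rot: [[0.986, 0.166, -0.0], [0.166, -0.986, 0.0], [-0.0, -0.0, -1.0]]
force: [-1.1, 0.4, -0.0]
opening: 0.006
grasp_force: 0.0
```

Request:
{"op": "jog_arm", "data": {"rows": "0 0 -0.002 0 0 0 0; 0 0 -0.004 0 0 0 0; 0 0 -0.006 0 0 0 0; 0 0 -0.008 0 0 0 0; 0 0 -0.008 0 0 0 0"}}

```text
time_s: 4.23
position: [0.4728, -0.1165, 0.0817]
tcp_rot: [[0.986, 0.167, 0.001], [0.167, -0.986, -0.001], [0.001, 0.001, -1.0]]
force: [-0.3, -3.0, -0.1]
opening: 0.007
grasp_force: 1.3
```

```bash
cat > h.py <<'E'
import numpy as np, json, sys
A0=np.array([0.464,-0.0634]); TH=np.radians(9.5)
X=np.array([np.cos(TH),np.sin(TH)]); Y=np.array([-np.sin(TH),np.cos(TH)])
def path(R,a,b):
    P=[(0,-R-b)]
    for c,k in(((a,-b),-90),((a,b),0),((-a,b),90),((-a,-b),180)):
        for f in np.radians(np.linspace(k,k+90,46)): P.append((c[0]+R*np.cos(f),c[1]+R*np.sin(f)))
    P=np.array(P); P=np.vstack([P,P[:1]]); return P
def rows(cmd,z0,R,a,b,s0,s1,n,hold,c=(0,0),grip=0):
    """cmd: commanded (xf,yf,z) now; prints rows, returns new cmd"""
    P=path(R,a,b); L=np.r_[0,np.cumsum(np.linalg.norm(np.diff(P,axis=0),axis=1))]
    out=[]
    for s in list(np.linspace(s0,s1,n+1)[1:])+[s1]*hold:
        x=np.interp(s%L[-1],L,P[:,0])+c[0]; y=np.interp(s%L[-1],L,P[:,1])+c[1]
        z=z0+s/0.046*0.0045/6.2832
        d=np.round(np.array([x-cmd[0],-(y-cmd[1]),-(z-cmd[2])])/0.5,3)
        out.append(f"{grip} {d[0]:g} {d[1]:g} {d[2]:g} 0 0 0")
    print("; ".join(out)); new=[cmd[0]+d[0]*.5,cmd[1]-d[1]*.5,cmd[2]-d[2]*.5]; print("L",L[-1],"newcmd",np.round(new,4).tolist()); return new
def meas():
    from rig import bot
    s=bot.read_state(); q=s["position"][:2]-A0
    print("t",s["time_s"],"xf,yf,z",np.round([q@X,q@Y,s["position"][2]],4).tolist(),"F_f",np.round([s["force"][:2]@X,s["force"][:2]@Y,s["force"][2]],1).tolist())
E
python3 - <<'E'
from h import *
meas()
rows([0,-.054,.0817],.0817,.045,.0095,.008,0,.087,11,2)
E
```

```text
t 4.2333 xf,yf,z [-0.0001, -0.0538, 0.0817] F_f [-0.8, -2.9, -0.1]
0 0.016 -0.002 -0 0 0 0; 0 0.032 -0.003 -0 0 0 0; 0 0.047 -0.006 -0.001 0 0 0; 0 0.062 -0.013 -0.001 0 0 0; 0 0.075 -0.021 -0.001 0 0 0; 0 0.086 -0.032 -0.001 0 0 0; 0 0.096 -0.045 -0.002 0 0 0; 0 0.103 -0.059 -0.002 0 0 0; 0 0.107 -0.074 -0.002 0 0 0; 0 0.109 -0.09 -0.002 0 0 0; 0 0.109 -0.106 -0.003 0 0 0; 0 0.109 -0.106 -0.003 0 0 0; 0 0.109 -0.106 -0.003 0 0 0
L 0.3527289842839928 newcmd [0.0545, -0.001, 0.0832]
```

Request:
{"op": "jog_arm", "data": {"rows": "0 0.016 -0.002 0 0 0 0; 0 0.032 -0.003 0 0 0 0; 0 0.047 -0.006 -0.001 0 0 0; 0 0.062 -0.013 -0.001 0 0 0; 0 0.075 -0.021 -0.001 0 0 0; 0 0.086 -0.032 -0.001 0 0 0; 0 0.096 -0.045 -0.002 0 0 0; 0 0.103 -0.059 -0.002 0 0 0; 0 0.107 -0.074 -0.002 0 0 0; 0 0.109 -0.09 -0.002 0 0 0; 0 0.109 -0.106 -0.003 0 0 0; 0 0.109 -0.106 -0.003 0 0 0; 0 0.109 -0.106 -0.003 0 0 0"}}

```text
time_s: 5.32
position: [0.5188, -0.0529, 0.0834]
tcp_rot: [[0.986, 0.166, 0.004], [0.166, -0.986, 0.001], [0.004, -0.0, -1.0]]
force: [6.4, 2.9, 0.2]
opening: 0.007
grasp_force: 3.4
```

```bash
python3 - <<'E'
from h import *
meas()
from rig import capture
import cv2,numpy as np
b=capture("side")["pixels"][:,:,::-1]; cv2.imwrite("pics/s1.png",b)
cv2.imwrite("pics/v5.png",cv2.resize(b[180:250,287:357],(560,560),interpolation=cv2.INTER_CUBIC))
E
```

```text
t 5.3167 xf,yf,z [0.0558, 0.0013, 0.0834] F_f [6.8, 1.8, 0.2]
```

View pics/v5.png

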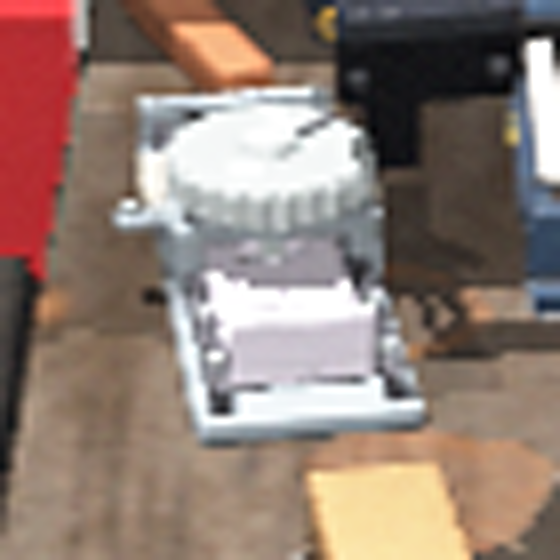

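```bash
cat >> h.py <<'E'
def bar(pic,zt,name="side"):
    import cv2
    th=np.radians(np.arange(0,360,2)); r=np.linspace(.017,.039,10)
    W=np.array([[*(A0+rr*np.cos(t)*X+rr*np.sin(t)*Y),zt] for t in th for rr in r])
    uv,_=cv2.projectPoints(W,cv2.Rodrigues(pic["R"])[0],pic["t"],np.array([[pic["fx"],0,pic["cx"]],[0,pic["fy"],pic["cy"]],[0,0,1.]]),np.array(pic["distortion"]))
    g=cv2.cvtColor(np.ascontiguousarray(pic["pixels"]),cv2.COLOR_RGB2GRAY).astype(np.float32)
    v=cv2.remap(g,uv.reshape(len(th),len(r),2).astype(np.float32),None,cv2.INTER_LINEAR).mean(1)
    k=lambda n: np.convolve(np.r_[v[-20:],v,v[:20]],np.ones(n)/n,"same")[20:-20]
    q=k(3)-np.minimum(np.roll(k(5),9),np.roll(k(5),-9))
    o=np.argsort(q)[:4]; print("bar angle past pointer (rad mod 2pi):",[(round(float((th[i]-np.pi)%(2*np.pi)),2),int(q[i])) for i in o])
E
python3 - <<'E'
from h import *
import cv2
from rig import capture
p=capture("side"); bar(p,.074)
p["pixels"]=cv2.imread("pics/side0.png")[:,:,::-1]; bar(p,.072)
p=capture("top");p["pixels"]=cv2.imread("pics/top0.png")[:,:,::-1]; bar(p,.072)
rows([.0545,-.001,.0832],.0817,.045,.0095,.008,.087,.180,12,2)
E
```

```text
bar angle past pointer (rad mod 2pi): [(3.74, -79), (3.77, -78), (3.8, -68), (3.7, -64)]
bar angle past pointer (rad mod 2pi): [(1.78, -73), (1.82, -71), (1.75, -66), (1.85, -57)]
bar angle past pointer (rad mod 2pi): [(1.82, -73), (1.78, -70), (1.85, -66), (1.75, -57)]
0 0 -0.015 0 0 0 0; 0 -0.001 -0.031 -0 0 0 0; 0 -0.004 -0.046 -0 0 0 0; 0 -0.01 -0.06 -0.001 0 0 0; 0 -0.019 -0.073 -0.001 0 0 0; 0 -0.029 -0.084 -0.001 0 0 0; 0 -0.041 -0.094 -0.001 0 0 0; 0 -0.055 -0.101 -0.002 0 0 0; 0 -0.07 -0.106 -0.002 0 0 0; 0 -0.085 -0.108 -0.002 0 0 0; 0 -0.101 -0.108 -0.002 0 0 0; 0 -0.116 -0.108 -0.003 0 0 0; 0 -0.116 -0.108 -0.003 0 0 0; 0 -0.116 -0.108 -0.003 0 0 0
L 0.3527289842839928 newcmd [-0.0035, 0.053, 0.0847]
```

Request:
{"op": "jog_arm", "data": {"rows": "0 0 -0.015 0 0 0 0; 0 -0.001 -0.031 0 0 0 0; 0 -0.004 -0.046 0 0 0 0; 0 -0.01 -0.06 -0.001 0 0 0; 0 -0.019 -0.073 -0.001 0 0 0; 0 -0.029 -0.084 -0.001 0 0 0; 0 -0.041 -0.094 -0.001 0 0 0; 0 -0.055 -0.101 -0.002 0 0 0; 0 -0.07 -0.106 -0.002 0 0 0; 0 -0.085 -0.108 -0.002 0 0 0; 0 -0.101 -0.108 -0.002 0 0 0; 0 -0.116 -0.108 -0.003 0 0 0; 0 -0.116 -0.108 -0.003 0 0 0; 0 -0.116 -0.108 -0.003 0 0 0"}}

```text
time_s: 6.63
position: [0.4483, -0.0103, 0.0843]
tcp_rot: [[0.986, 0.165, -0.006], [0.165, -0.986, 0.002], [-0.005, -0.003, -1.0]]
force: [-1.9, 5.3, 1.6]
opening: 0.005
grasp_force: 3.1
```

```bash
python3 - <<'E'
from h import *
from rig import capture
meas(); bar(capture("side"),.075)
rows([-.0035,.053,.0847],.0817,.045,.0095,.008,.180,.268,11,2)
E
```

```text
t 6.6333 xf,yf,z [-0.0067, 0.0549, 0.0843] F_f [-1.0, 5.5, 1.6]
bar angle past pointer (rad mod 2pi): [(4.82, -40), (4.85, -38), (4.78, -37), (4.89, -30)]
0 -0.016 0 0 0 0 0; 0 -0.032 0.002 -0 0 0 0; 0 -0.047 0.007 -0 0 0 0; 0 -0.061 0.015 -0.001 0 0 0; 0 -0.074 0.025 -0.001 0 0 0; 0 -0.084 0.037 -0.001 0 0 0; 0 -0.093 0.05 -0.001 0 0 0; 0 -0.099 0.065 -0.002 0 0 0; 0 -0.102 0.081 -0.002 0 0 0; 0 -0.102 0.097 -0.002 0 0 0; 0 -0.102 0.113 -0.002 0 0 0; 0 -0.102 0.113 -0.002 0 0 0; 0 -0.102 0.113 -0.002 0 0 0
L 0.3527289842839928 newcmd [-0.0545, -0.0035, 0.0857]
```

```bash
python3 - <<'E'
from rig import capture
import cv2
b=capture("side")["pixels"][:,:,::-1]
cv2.imwrite("pics/v6.png",cv2.resize(b[180:230,297:347],(500,500),interpolation=cv2.INTER_CUBIC))
E
```

```text
(no output)
```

View pics/v6.png

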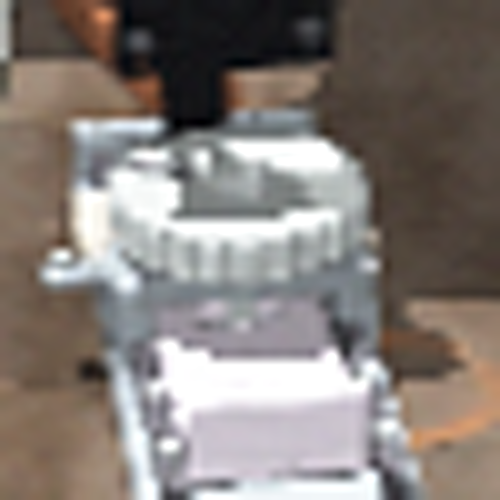

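```bash
python3 - <<'E'
from h import *
rows([-.0035,.053,.0847],.0815,.0435,.0095,.008,.177,.263,12,2)
E
```

```text
0 -0.018 0.003 0.001 0 0 0; 0 -0.032 0.005 0 0 0 0; 0 -0.046 0.01 0 0 0 0; 0 -0.058 0.016 -0 0 0 0; 0 -0.07 0.025 -0 0 0 0; 0 -0.08 0.035 -0 0 0 0; 0 -0.088 0.047 -0.001 0 0 0; 0 -0.094 0.06 -0.001 0 0 0; 0 -0.098 0.074 -0.001 0 0 0; 0 -0.099 0.088 -0.001 0 0 0; 0 -0.099 0.103 -0.002 0 0 0; 0 -0.099 0.117 -0.002 0 0 0; 0 -0.099 0.117 -0.002 0 0 0; 0 -0.099 0.117 -0.002 0 0 0
L 0.34330468480785953 newcmd [-0.053, -0.0055, 0.0857]
```

Request:
{"op": "jog_arm", "data": {"rows": "0 -0.018 0.003 0.001 0 0 0; 0 -0.032 0.005 0 0 0 0; 0 -0.046 0.01 0 0 0 0; 0 -0.058 0.016 0 0 0 0; 0 -0.07 0.025 0 0 0 0; 0 -0.08 0.035 0 0 0 0; 0 -0.088 0.047 -0.001 0 0 0; 0 -0.094 0.06 -0.001 0 0 0; 0 -0.098 0.074 -0.001 0 0 0; 0 -0.099 0.088 -0.001 0 0 0; 0 -0.099 0.103 -0.002 0 0 0; 0 -0.099 0.117 -0.002 0 0 0; 0 -0.099 0.117 -0.002 0 0 0; 0 -0.099 0.117 -0.002 0 0 0"}}

```text
time_s: 7.9
position: [0.4126, -0.0787, 0.0856]
tcp_rot: [[0.986, 0.166, 0.001], [0.166, -0.986, -0.001], [0.0, 0.001, -1.0]]
force: [-4.9, -2.0, 1.2]
opening: 0.006
grasp_force: 2.8
```

```bash
python3 - <<'E'
from h import *
from rig import capture
import cv2
p=capture("side")
meas(); bar(p,.076)
cv2.imwrite("pics/s3.png",cv2.resize(p["pixels"][180:230,297:347,::-1],(500,500),interpolation=cv2.INTER_CUBIC))
rows([-.053,-.0055,.0857],.0815,.0435,.0095,.008,.263,.346,11,2)
E
```

```text
t 7.95 xf,yf,z [-0.0532, -0.0065, 0.0856] F_f [-5.2, -1.5, 2.3]
bar angle past pointer (rad mod 2pi): [(1.57, -64), (1.61, -60), (1.54, -58), (1.5, -46)]
0 0.001 0.015 -0 0 0 0; 0 0.004 0.03 -0 0 0 0; 0 0.009 0.044 -0 0 0 0; 0 0.017 0.057 -0.001 0 0 0; 0 0.027 0.068 -0.001 0 0 0; 0 0.039 0.077 -0.001 0 0 0; 0 0.052 0.085 -0.001 0 0 0; 0 0.066 0.09 -0.002 0 0 0; 0 0.081 0.092 -0.002 0 0 0; 0 0.096 0.092 -0.002 0 0 0; 0 0.111 0.092 -0.002 0 0 0; 0 0.111 0.092 -0.002 0 0 0; 0 0.111 0.092 -0.002 0 0 0
L 0.34330468480785953 newcmd [0.0025, -0.0515, 0.0867]
```

View pics/s3.png

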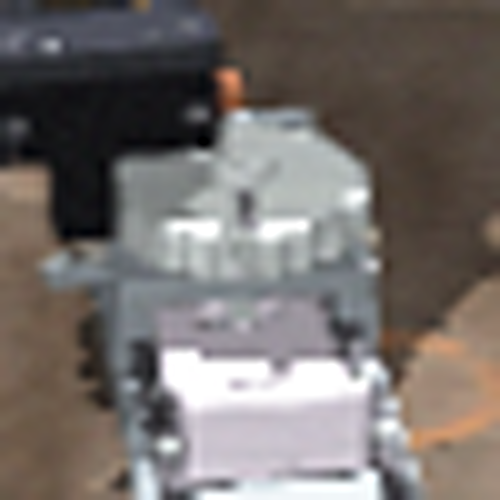

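Request:
{"op": "jog_arm", "data": {"rows": "0 0.001 0.015 0 0 0 0; 0 0.004 0.03 0 0 0 0; 0 0.009 0.044 0 0 0 0; 0 0.017 0.057 -0.001 0 0 0; 0 0.027 0.068 -0.001 0 0 0; 0 0.039 0.077 -0.001 0 0 0; 0 0.052 0.085 -0.001 0 0 0; 0 0.066 0.09 -0.002 0 0 0; 0 0.081 0.092 -0.002 0 0 0; 0 0.096 0.092 -0.002 0 0 0; 0 0.111 0.092 -0.002 0 0 0; 0 0.111 0.092 -0.002 0 0 0; 0 0.111 0.092 -0.002 0 0 0"}}

```text
time_s: 9.03
position: [0.4779, -0.1149, 0.0872]
tcp_rot: [[0.986, 0.167, 0.007], [0.167, -0.986, -0.004], [0.006, 0.005, -1.0]]
force: [1.4, -5.5, 1.5]
opening: 0.008
grasp_force: 2.9
```

```bash
python3 - <<'E'
from h import *
meas()
rows([.0025,-.0515,.0867],.0815,.0435,.0095,.008,.346,.430,11,2)
E
```

```text
t 9.0333 xf,yf,z [0.0052, -0.0531, 0.0872] F_f [0.5, -5.7, 1.5]
0 0.016 -0 -0.001 0 0 0; 0 0.031 -0.002 -0.001 0 0 0; 0 0.045 -0.006 -0.001 0 0 0; 0 0.059 -0.013 -0.001 0 0 0; 0 0.071 -0.022 -0.002 0 0 0; 0 0.082 -0.033 -0.002 0 0 0; 0 0.09 -0.045 -0.002 0 0 0; 0 0.096 -0.059 -0.002 0 0 0; 0 0.1 -0.074 -0.003 0 0 0; 0 0.101 -0.089 -0.003 0 0 0; 0 0.101 -0.105 -0.003 0 0 0; 0 0.101 -0.105 -0.003 0 0 0; 0 0.101 -0.105 -0.003 0 0 0
L 0.34330468480785953 newcmd [0.053, 0.001, 0.0882]
```

Request:
{"op": "jog_arm", "data": {"rows": "0 0.016 0 -0.001 0 0 0; 0 0.031 -0.002 -0.001 0 0 0; 0 0.045 -0.006 -0.001 0 0 0; 0 0.059 -0.013 -0.001 0 0 0; 0 0.071 -0.022 -0.002 0 0 0; 0 0.082 -0.033 -0.002 0 0 0; 0 0.09 -0.045 -0.002 0 0 0; 0 0.096 -0.059 -0.002 0 0 0; 0 0.1 -0.074 -0.003 0 0 0; 0 0.101 -0.089 -0.003 0 0 0; 0 0.101 -0.105 -0.003 0 0 0; 0 0.101 -0.105 -0.003 0 0 0; 0 0.101 -0.105 -0.003 0 0 0"}}

```text
time_s: 10.12
position: [0.5187, -0.0522, 0.0889]
tcp_rot: [[0.986, 0.165, 0.008], [0.165, -0.986, -0.0], [0.008, 0.002, -1.0]]
force: [6.2, 2.9, 1.3]
opening: 0.009
grasp_force: 3.2
```

```bash
python3 - <<'E'
from h import *
from rig import capture
import cv2
p=capture("side")
meas(); bar(p,.079)
cv2.imwrite("pics/s5.png",cv2.resize(p["pixels"][180:230,297:347,::-1],(500,500),interpolation=cv2.INTER_CUBIC))
E
```

```text
t 10.1667 xf,yf,z [0.0558, 0.0018, 0.0889] F_f [6.9, 1.1, 1.6]
bar angle past pointer (rad mod 2pi): [(5.31, -79), (5.34, -76), (5.27, -72), (5.38, -59)]
```

View pics/s5.png

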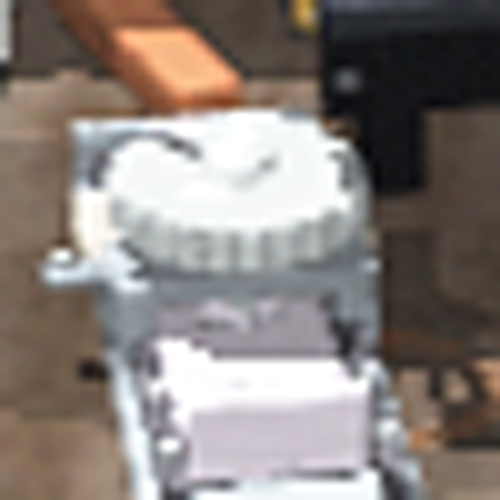

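```bash
python3 - <<'E'
from h import *
n=rows([.053,.001,.0882],.0815,.0435,.0095,.008,.430,.473,6,3)
E
```

```text
0 -0 -0.014 -0 0 0 0; 0 -0.001 -0.028 -0 0 0 0; 0 -0.005 -0.042 -0.001 0 0 0; 0 -0.01 -0.055 -0.001 0 0 0; 0 -0.018 -0.067 -0.001 0 0 0; 0 -0.028 -0.078 -0.001 0 0 0; 0 -0.028 -0.078 -0.001 0 0 0; 0 -0.028 -0.078 -0.001 0 0 0; 0 -0.028 -0.078 -0.001 0 0 0
L 0.34330468480785953 newcmd [0.039, 0.04, 0.0887]
```

Then retreat outward and up.

Request:
{"op": "jog_arm", "data": {"rows": "0 0 -0.014 0 0 0 0; 0 -0.001 -0.028 0 0 0 0; 0 -0.005 -0.042 -0.001 0 0 0; 0 -0.01 -0.055 -0.001 0 0 0; 0 -0.018 -0.067 -0.001 0 0 0; 0 -0.028 -0.078 -0.001 0 0 0; 0 -0.028 -0.078 -0.001 0 0 0; 0 -0.028 -0.078 -0.001 0 0 0; 0 -0.014 -0.092 -0.001 0 0 0; 0 0.012 -0.118 -0.001 0 0 0; 0 0.032 -0.138 -0.001 0 0 0; 0 0.032 -0.138 -0.05 0 0 0; 0 0.032 -0.138 -0.1 0 0 0; 0 0.032 -0.138 -0.1 0 0 0; 0 0.032 -0.138 -0.1 0 0 0"}}

```text
time_s: 11.42
position: [0.5193, 0.0185, 0.1386]
tcp_rot: [[0.986, 0.167, -0.0], [0.167, -0.986, -0.0], [-0.0, 0.0, -1.0]]
force: [-0.4, -0.6, 0.4]
opening: 0.003
grasp_force: 0.0
```

```bash
python3 - <<'E'
from h import *
from rig import capture,spot_point
import cv2
p=capture("side")
meas(); bar(p,.080)
for l in("push_face","wheel_axis"): print(l,[(np.round(d["point"],4).tolist(),round(d["conf"],2)) for d in spot_point(l,p)[:1]])
cv2.imwrite("pics/s6.png",cv2.resize(p["pixels"][180:230,297:347,::-1],(500,500),interpolation=cv2.INTER_CUBIC))
E
```

```text
t 11.4667 xf,yf,z [0.0674, 0.0717, 0.1378] F_f [0.0, -0.6, -0.8]
bar angle past pointer (rad mod 2pi): [(0.07, -45), (0.1, -42), (0.03, -41), (0.14, -36)]
push_face [([0.4814, -0.1673, 0.0333], 0.76)]
wheel_axis [([0.4652, -0.0643, 0.0634], 0.61)]
```

View pics/s6.png

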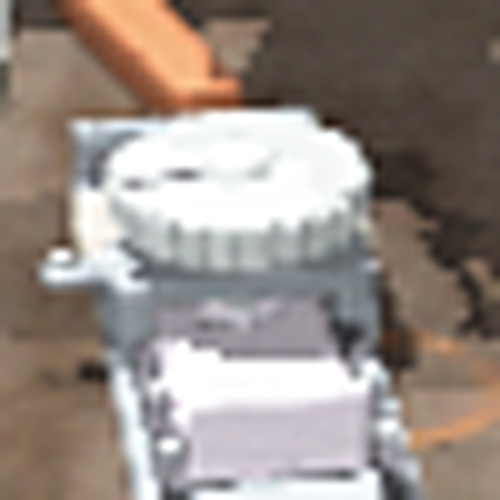

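Request:
{"op": "jog_arm", "data": {"rows": "0 -0.03 0.08 -0.02 0 0 0; 0 -0.06 0.16 -0.02 0 0 0; 0 -0.09 0.24 -0.02 0 0 0; 0 -0.12 0.32 -0.02 0 0 0; 0 -0.138 0.41 -0.02 0 0 0; 0 -0.138 0.41 0 0 0 0; 0 -0.138 0.41 0 0 0 0; 0 -0.138 0.41 0.06 0 0 0; 0 -0.138 0.41 0.12 0 0 0; 0 -0.138 0.41 0.172 0 0 0; 0 -0.138 0.41 0.172 0 0 0; 0 -0.138 0.41 0.172 0 0 0; 0 -0.138 0.4 0.172 0 0 0; 0 -0.138 0.39 0.172 0 0 0; 0 -0.138 0.39 0.172 0 0 0"}}

```text
time_s: 12.82
position: [0.4842, -0.1848, 0.0535]
tcp_rot: [[0.986, 0.167, 0.001], [0.167, -0.986, -0.0], [0.001, 0.0, -1.0]]
force: [-0.8, 0.2, 0.1]
opening: 0.002
grasp_force: 0.0
```

```bash
python3 -c "
from h import *
meas()"
```

```text
t 12.8167 xf,yf,z [-0.0001, -0.1231, 0.0535] F_f [-0.7, 0.3, 0.1]
```

Request:
{"op": "jog_arm", "data": {"rows": "0 0 -0.008 0 0 0 0; 0 0 -0.016 0 0 0 0; 0 0 -0.024 0 0 0 0; 0 0 -0.032 0 0 0 0; 0 0 -0.04 0 0 0 0; 0 0 -0.048 0 0 0 0; 0 0 -0.056 0 0 0 0; 0 0 -0.064 0 0 0 0; 0 0 -0.072 0 0 0 0; 0 0 -0.08 0 0 0 0; 0 0 -0.088 0 0 0 0; 0 0 -0.096 0 0 0 0; 0 0 -0.104 0 0 0 0; 0 0 -0.11 0 0 0 0; 0 0 -0.114 0 0 0 0; 0 0 -0.118 0 0 0 0; 0 0 -0.118 0 0 0 0; 0 0 -0.118 0 0 0 0"}}

```text
time_s: 14.32
position: [0.4736, -0.1273, 0.0519]
tcp_rot: [[0.986, 0.166, -0.002], [0.166, -0.986, 0.001], [-0.002, -0.001, -1.0]]
force: [1.1, -0.9, 1.4]
opening: 0.005
grasp_force: 0.5
```

```bash
python3 -c "
from h import *
meas()"
```

```text
t 14.3167 xf,yf,z [-0.0011, -0.0646, 0.0519] F_f [1.0, -1.0, 1.4]
```

Request:
{"op": "jog_arm", "data": {"rows": "0 0 -0.003 0 0 0 0; 0 0 -0.006 0 0 0 0; 0 0 -0.008 0 0 0 0; 0 0 -0.01 0 0 0 0; 0 0 -0.01 0 0 0 0; 0 0 -0.01 0 0 0 0"}}

```text
time_s: 14.82
position: [0.4732, -0.124, 0.0519]
tcp_rot: [[0.986, 0.167, -0.001], [0.167, -0.986, -0.001], [-0.001, 0.001, -1.0]]
force: [-1.3, -7.3, -0.2]
opening: 0.011
grasp_force: 3.6
```

```bash
python3 -c "
from h import *
meas()"
```

```text
t 14.8167 xf,yf,z [-0.001, -0.0613, 0.0519] F_f [-2.5, -7.0, -0.2]
```

Request:
{"op": "jog_arm", "data": {"rows": "0 0 -0.002 0 0 0 0; 0 0 -0.005 0 0 0 0; 0 0 -0.008 0 0 0 0; 0 0 -0.008 0 0 0 0; 0 0 -0.008 0 0 0 0"}}

```text
time_s: 15.23
position: [0.4733, -0.1237, 0.052]
tcp_rot: [[0.986, 0.169, 0.001], [0.169, -0.986, -0.007], [0.0, 0.007, -1.0]]
force: [-6.3, -22.5, -3.7]
opening: 0.012
grasp_force: 10.3
```

```bash
python3 -c "
from h import *
meas()"
```

```text
t 15.2333 xf,yf,z [-0.0007, -0.061, 0.052] F_f [-9.9, -21.2, -3.7]
```

Force jumps with no motion: the slide is against its stop. Retreat back and then up, and check.

Request:
{"op": "jog_arm", "data": {"rows": "0 0 0.02 0 0 0 0; 0 0 0.06 0 0 0 0; 0 0 0.1 0 0 0 0; 0 0 0.1 -0.08 0 0 0; 0 0 0.1 -0.16 0 0 0; 0 0 0.2 -0.24 0 0 0; 0 0 0.28 -0.3 0 0 0; 0 0 0.36 -0.3 0 0 0; 0 0 0.44 -0.3 0 0 0; 0 0 0.44 -0.3 0 0 0; 0 0 0.44 -0.3 0 0 0; 0 0 0.44 -0.3 0 0 0; 0 0 0.44 -0.3 0 0 0"}}

```text
time_s: 16.32
position: [0.5081, -0.3339, 0.2009]
tcp_rot: [[0.986, 0.166, -0.003], [0.166, -0.986, 0.004], [-0.002, -0.004, -1.0]]
force: [1.2, 0.3, 0.6]
opening: 0.009
grasp_force: 0.0
```

```bash
python3 - <<'E'
from h import *
from rig import capture,spot_point
import cv2
for n,(r,c) in {"top":(200,297),"side":(207,322)}.items():
    p=capture(n); meas(); bar(p,.080,n)
    print([(l,[(np.round(d["point"],4).tolist(),round(d["conf"],2)) for d in spot_point(l,p)[:1]]) for l in("push_face","cork_block")])
    im=cv2.resize(p["pixels"][r-30:r+30,c-30:c+30,::-1],(400,400),interpolation=cv2.INTER_CUBIC)
    o=im if n=="top" else np.hstack([o,im])
cv2.imwrite("pics/v9.png",o)
E
```

```text
t 16.3667 xf,yf,z [-0.0009, -0.2737, 0.201] F_f [-0.2, -0.3, -1.0]
bar angle past pointer (rad mod 2pi): [(0.14, -75), (0.1, -72), (0.17, -64), (0.07, -57)]
[('push_face', [([0.4756, -0.1119, 0.0414], 0.37)]), ('cork_block', [])]
t 16.5167 xf,yf,z [-0.0003, -0.2744, 0.2016] F_f [-0.3, 0.2, -0.4]
bar angle past pointer (rad mod 2pi): [(0.0, -57), (0.03, -53), (0.07, -45), (6.25, -44)]
[('push_face', [([0.4736, -0.1172, 0.0387], 0.79)]), ('cork_block', [([0.5205, -0.2953, 0.0017], 0.71)])]
```

View pics/v9.png

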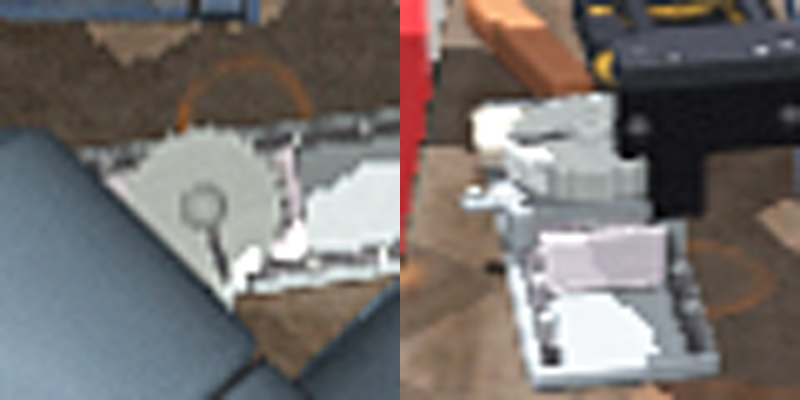

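The bar (pixel 215,250 in the left view) points at the pointer, and the end plate is close behind the wheel, about 53 mm from its axis. The cork block hasn't moved.

```bash
python3 -c "
from rig import bot
print(bot.hand_in())"
```

```text
the job is handed in; nothing more can be done
None
```

I handed the job in at about 16.5 s. The wheel's bar rests at the pointer for the second time (about 12.6 rad), the slide is home against its end stop, and the arm is clear; the result of the judging was not shown.

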